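# Lock the indexing stand

## Task

Lock the indexing stand so that the stone on its chuck can be worked: push the upright handle round until the slot in the steel disc faces the lock bar, then push the bar by its post through the guide into the slot, fully home. Only push, lift nothing: the white stone plug stays seated on its chuck, and the things lying about stay where they are.

Things in the scene. Friction and masses are not known exactly. Their poses are not given: they have to be found in the camera images.
- index_stand: Dark cast-metal stand bolted to the table: a base 146x146x14 mm with a steel slotted disc turning on top about a vertical axis, and an arm 48 mm wide that carries the lock bar in a grey guide. Origin on the disc's axis at table height; its +x axis points from the disc's axis outward along the arm and the lock bar; z is up. The arm ends 193 mm from the axis. The guide (44 mm wide, top 48 mm above the table) spans 82 to 110 mm from the axis.
- disc (a joint): Angle of the slotted disc, rad, positive anticlockwise seen from above, no end stops; 0 (or a full turn, 6.283) is where the slot faces the lock bar. The disc is 150 mm across, its top 40 mm above the table. The slot is open at the rim, 18 mm wide, widening to 26 mm at the mouth, with its floor 36 mm from the axis. The disc is held by light friction (0.1 N m) and stays where it is left.
- slot_mouth (a point): Middle of the slot's mouth: on the disc's rim, 75 mm from the axis, level with the disc's top face.
- handle_top (a point): Top of the turning handle: an upright wooden handle 18 mm thick and 52 mm high on the disc's top face, 60 mm from the axis, opposite the slot; it spans 40 to 92 mm above the table.
- bar (a joint): Travel of the lock bar along its guide toward the disc's axis, m: 0 is drawn back, 0.044 is fully home in the slot, where its post meets the guide. It slides against 2 N of friction and stays where it is left. If the slot is out of line by more than about 7 degrees the nose meets the rim at 0.008 and goes no farther; within that its tapered nose draws the disc into line.
- post_top (a point): Top of the post on the lock bar: an upright dark steel post 14 mm thick (17 mm at its head), 39 to 87 mm above the table, standing 163 mm from the disc's axis when the bar is drawn back and 119 mm when home. The bar is steel, 16 mm wide, 12 mm high, its top 39 mm above the table; it ends 15 mm behind the post.
- bar_line (a point): Fixed point on the bar's line where the slot's mouth must come: 75 mm from the axis toward the bar, level with the disc's top.
- chuck_face (a point): Centre of the top face of the wooden chuck let into the middle of the disc: 62 mm wide, top 62 mm above the table, on the disc's axis.
- stone_plug: White stone plug sitting loose on the wooden chuck, 66 mm wide at its head (54 mm below) and 46 mm high, its top 108 mm above the table; origin at the centre of its underside, z up. It rides round with the disc.
- stone_cap: A domed white stone cap 69 mm wide and 59 mm high, standing loose on the table beside the disc, on the side away from the arm; a bystander. Origin at the centre of its underside.
- spare_chuck: A small round wooden chuck 62 mm wide and 34 mm high, standing on the table beside the arm of the stand; a bystander. Origin at the centre of its underside.
- chuck_key: A steel T-handled chuck key 120x112x18 mm lying on the table; a bystander. Origin at the centre of its underside.
- sanding_block: A cork sanding block 56x100x28 mm on the table; a bystander. Origin at the centre of its underside.
There are look-alikes about, which are no part of the job. What is shaped like the stone_plug but yellow is not meant.

How it is judged:
By the outcome, as a careful person would: the job done as asked, in the order asked, and still so for the second after the job is handed in, with the robot touching nothing.
It also fails if it takes over 58 s, if anything falls off the work surface, if the arm or the gripper's body presses on something with over 40 N, if the wrist force passes 120 N, or if a joint passes its speed limit or range.

## Robot

A 6-joint arm with a two-finger parallel gripper is mounted at the origin on the work surface; the furniture and walls round the work are solid. World frame = base frame: x ahead of the robot, y to its left, z up, the work surface at z = 0. Lengths are in mm, angles in rad, forces in N, time in s.
With the tool pointing down it reaches from about 275 to 775 mm from the base axis. Payload 14.6 kg.
Tool frame: the origin (TCP) lies midway between the tips of the shut fingers; the grasp point (between the pads) lies behind it (arm.tcp_to_grasp is the z of the grasp point in the tool frame, in mm); z points along the fingers, y is the direction in which the jaws open and shut (so a half turn about z gives the same grasp; the last joint's range is limited). The gripper opens to 85 mm and grips with 20 to 120 N. Pads are 22 mm wide; open, the fingers measure 114 mm over their backs; the gripper's body (76 mm by 85 mm) begins 54 mm behind the grasp point. The pads swing forward as they close: fully open they stand 13 mm farther back than shut.
Start: joints at [-1.454, 0.263, -0.048, 1.259, 0, 1.415], TCP at [140.938, -505.732, 231.278] pointing down, gripper open.
Joint ranges: [-2.65, 2.65], [-0.89, 1.7], [-1.18, 1.37], [-2.13, 2.11], [-1.35, 1.29], [-3.14, 3.14]. Speed limits (rad/s): [1.89, 1.89, 2.57, 2.79, 3.14, 3.14].

## Interface

Orientations are given as [roll, pitch, yaw] about the fixed x, y, z axes, in that order (R = Rz(yaw) Ry(pitch) Rx(roll)).
In Python, from station import monitor, snapshot, camera_params, arm, finder gives the robot as it stands.
- The arm moves only by the tool drive_tool, never from a script. Its argument "deltas" is a list that holds one entry, the list of rows, each a list of 7 numbers: the finger opening in cm, from 0 to 8.54, then the shift along the tool's x, y, z in cm, then the turn, a rotation vector about the tool's x, y, z in degrees. A call has exactly 5 rows; each row is the pose to reach, as a shift and turn from the pose commanded when the call began, along the tool's axes at that moment; what a row does not reach only later rows make up. A row lasts 1/12 s, in which the tool goes at most 41.7 mm and 7.16 degrees, less where a joint would pass 70% of its speed; a pose out of reach is approached as far as the arm can. A call with a gripper value outside its range is refused whole. The fingers move at their own pace and stop on an object; "grip_force" is the grip in N (left out, the last holds). Time passes only in rows, so rows that repeat a pose let the fingers close, or fill a call up. It gives the time, the measured TCP pose, the force and the opening at its end, in the units of the state.
- monitor.get_obs(): the state, without advancing time (a new reading comes with each control period).
- snapshot(name): name is "scene" or "top" or "wrist"; returns (picture, depth): 400x640x3 uint8, red, green, blue; 400x640 float32, mm along the optical axis (not along the pixel's ray), 0 where there is no reading.
- camera_params(name): a dict with "fx", "fy", "cx", "cy" (pixels), "R" (3x3) and "t" (3): a world point X has camera coordinates R X + t. Camera axes: x right, y down, z forward; pixel columns grow to the right and rows downward; lengths in mm; the calibration is good to about 2 mm. The wrist camera is an equidistant fisheye: a pixel r from the principal point sees the ray r / f radians off the axis. A picture is of the moment at which its call begins: read the wrist's pose just before it. camera_params takes no time and is no camera call; for the wrist camera it gives the pose at the moment of the call.
- arm.finish_job(): hands the job in, once; it reports no verdict.
Trained networks look in the newest picture that a camera, given by its name, has taken for a name from the list of things; names that differ only in an ending like _2 or _b are one class to them, and where a whole thing is asked for, a point or a joint stands for the part that bears it (a point fixed in the world has none). Each returns a list of dicts, best first, with "score" (0 to 1); they miss things now and then, are a little off and sometimes report something else, mostly with a low value. They report only what shows in the picture. A call takes as long as a camera call. They do not tell look-alikes from the thing itself.
- finder.spot_in(query, camera): "box" ([left, top, right, bottom] in pixels, round what is visible of it).
- finder.silhouettes(query, camera): "mask" (400x640 bool, what is visible of it) and "box" ([left, top, right, bottom] in pixels, round what is visible of it).
The state is a dict: "t": time; "joints": joint angles; "joint_vel": joint speeds; "effort": joint torques, N m; "ee_pos": TCP position; "eef_rot": TCP orientation; "wrist_force": force on the tool from outside, world axes, zero at the start; "ft_torque": the same for the moment, N m; "opening": finger opening in mm.
Only numpy, scipy, OpenCV 4.12 (cv2) and the standard library are available. Lean on these libraries where they do the work, as an engineer would, in place of code of your own. Each camera call takes 0.05 s, during which the arm holds its last target. There are 200 camera calls.

## Working session

There is one attempt and no reset: what is moved stays moved. The work goes in short steps, Python scripts to look and compute and a tool call to move; the robot and the scene stay as the last step left them, time stands still between calls to the robot, and variables do not carry over. Pictures are saved under pics/ and viewed, about 8 in all and at most 12, crops included, and the job is handed in when it is done.

Besides the shell and the picture viewer there is one more tool, called after "Call:" by a JSON object that holds its "op" and its "data". drive_tool: Moves the arm, as the interface text tells. Its arguments: {"type":"object","properties":{"deltas":{"type":"array","items":{"type":"array","items":{"type":"array","items":{"type":"number"}}}},"grip_force":{"type":"number"}},"required":["deltas"]}

```bash
mkdir -p pics; ls
cat > h.py <<'E'
import numpy as np,cv2
from station import monitor,snapshot,camera_params,arm,finder
def world(cam,u,v,d):
    c=camera_params(cam);p=np.array([(u-c['cx'])/c['fx']*d,(v-c['cy'])/c['fy']*d,d])
    return c['R'].T@(p-c['t'])
def cloud(cam,D):
    c=camera_params(cam);v,u=np.mgrid[:400,:640]
    P=np.stack([(u-c['cx'])/c['fx']*D,(v-c['cy'])/c['fy']*D,D],-1)
    return (P-c['t'])@c['R']
def proj(cam,X):
    c=camera_params(cam);p=c['R']@np.array(X)+c['t'];return p[0]/p[2]*c['fx']+c['cx'],p[1]/p[2]*c['fy']+c['cy']
E
python3 - <<'E'
from h import *
for n in('scene','top'):
    I,D=snapshot(n);cv2.imwrite(f'pics/{n}.png',I[:,:,::-1]);np.savez(f'{n}.npz',I=I,D=D)
    P=cloud(n,D)
    for q in('index_stand','handle_top','post_top','slot_mouth','stone_plug','stone_cap','spare_chuck','chuck_key','sanding_block'):
        for r in finder.silhouettes(q,n)[:2]:
            m=r['mask']&(D>0);X=P[m]
            print(n,q,round(r['score'],2),np.round(r['box']),np.round(np.median(X,0)),np.round(X[:,2].max()) if len(X) else '')
E
```

```text
pics
scene index_stand 0.96 [278. 175. 325. 214.] [469. -31.  37.] 184.0
scene handle_top 0.69 [285. 177. 327. 205.] [475. -42.  38.] 61.0
scene post_top 0.24 [284. 176. 326. 207.] [476. -42.  38.] 65.0
scene slot_mouth 0.79 [282. 177. 326. 208.] [474. -42.  38.] 61.0
scene stone_plug 0.8 [274. 285. 308. 323.] [199. 298.  43.] 47.0
scene stone_plug 0.77 [296. 160. 324. 184.] [478. -60.  99.] 109.0
scene chuck_key 0.67 [246. 234. 296. 267.] [371. 188.  11.] 19.0
scene sanding_block 0.69 [204. 229. 251. 254.] [456. 225.  25.] 79.0
top index_stand 0.56 [336. 118. 443. 181.] [472. -99.  38.] 107.0
top index_stand 0.44 [339. 116. 399. 175.] [475. -73.  39.] 106.0
top handle_top 0.59 [341. 116. 398. 175.] [476. -72.  39.] 105.0
top post_top 0.74 [410. 144. 436. 159.] [ 474. -220.   39.] 91.0
top post_top 0.58 [252. 174. 301. 216.] [376. 182.  14.] 26.0
top slot_mouth 0.58 [338. 116. 394. 178.] [478. -71.  39.] 108.0
top stone_plug 0.8 [212. 242. 238. 269.] [209. 287.  45.] 54.0
top stone_plug 0.68 [356. 131. 383. 156.] [488. -73. 107.] 114.0
top spare_chuck 0.8 [396. 170. 423. 195.] [ 395. -182.   32.] 41.0
top spare_chuck 0.35 [342. 118. 398. 175.] [475. -74.  39.] 105.0
top chuck_key 0.62 [255. 175. 299. 216.] [375. 181.  15.] 26.0
top sanding_block 0.95 [232. 141. 272. 175.] [466. 221.  27.] 35.0
top sanding_block 0.41 [253. 175. 303. 215.] [377. 181.  13.] 26.0
```

Run:
```python
from h import *
T=cv2.imread('pics/top.png');S=cv2.imread('pics/scene.png')
a=cv2.resize(T[80:220,300:480],(771,600),interpolation=cv2.INTER_CUBIC);cv2.imwrite('pics/topc.png',a)
cv2.imwrite('pics/scc.png',cv2.resize(S[110:260,220:420],(800,600),interpolation=cv2.INTER_CUBIC))
for n in('top','scene'):
    D=np.load(n+'.npz')['D'];P=cloud(n,D)
    # things above 50 near the stand
    m=(D>0)&(P[...,2]>48)&(P[...,2]<130)&(abs(P[...,0]-480)<150)&(P[...,1]<60)&(P[...,1]>-330)
    k,l,s,c=cv2.connectedComponentsWithStats(m.astype(np.uint8))
    for i in range(1,k):
        if s[i,4]>3:X=P[l==i];print(n,s[i],X.mean(0).round(),X.min(0).round(),X.max(0).round())
```

```text
top [ 316   94  155   52 1483] [ 560. -139.   66.] [ 490. -330.   49.] [618.  58.  76.]
top [356 128  27  29 616] [487. -73. 103.] [ 457. -105.   48.] [522. -41. 114.]
top [401 142   4   3   7] [ 495. -164.   51.] [ 493. -167.   49.] [ 498. -159.   53.]
top [406 142   5   9  18] [ 490. -179.   49.] [ 478. -183.   48.] [ 498. -172.   53.]
top [400 146   3   4   4] [ 484. -160.   50.] [ 480. -162.   48.] [ 488. -157.   51.]
top [404 146   2   3   4] [ 486. -169.   51.] [ 483. -170.   50.] [ 488. -167.   54.]
top [427 147   9   8  51] [ 472. -230.   79.] [ 465. -240.   50.] [ 480. -224.   91.]
top [315 148   9  18 109] [460.  52.  54.] [437.  39.  48.] [480.  60.  62.]
top [386 150   9   8  54] [ 463. -127.   83.] [ 457. -137.   54.] [ 472. -119.   95.]
top [405 150   5   8  17] [ 467. -174.   50.] [ 460. -180.   48.] [ 477. -170.   52.]
top [399 153   5   5  12] [ 465. -159.   50.] [ 460. -165.   48.] [ 470. -154.   54.]
top [462 172   9  29 146] [ 379. -323.   64.] [ 350. -330.   52.] [ 421. -311.   73.]
scene [ 243  156   88   34 1152] [525. -54.  73.] [ 456. -216.   48.] [611.  60. 109.]
scene [279 201  12   7  26] [456.  54.  53.] [439.  47.  49.] [475.  59.  56.]
```

View pics/topc.png

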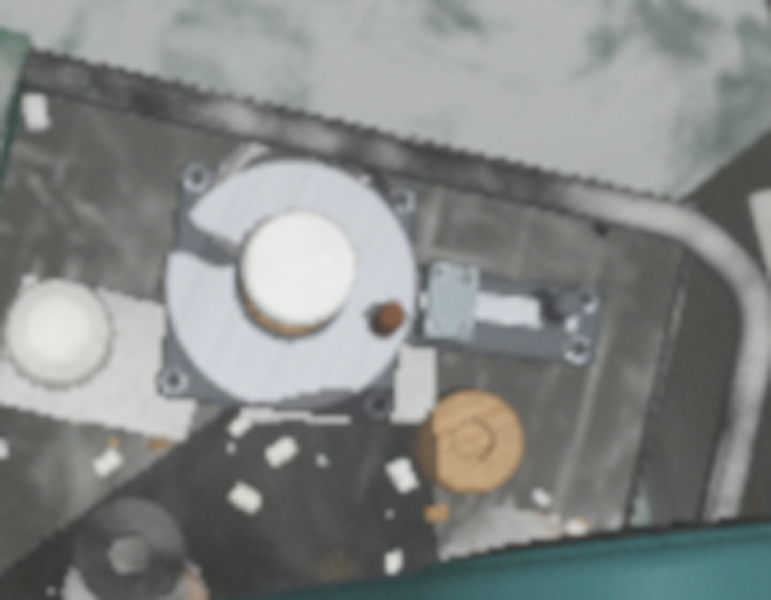

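View pics/scene.png

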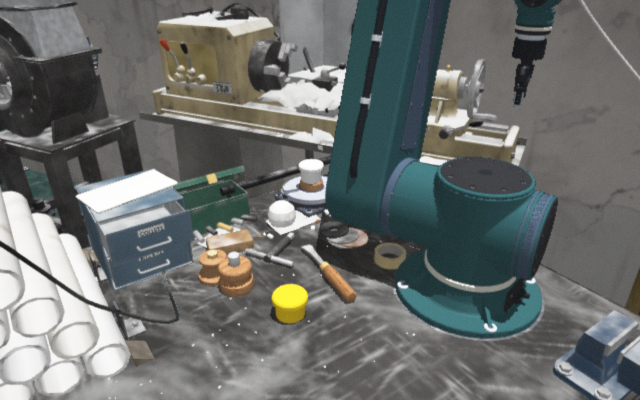

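The top crop shows the slot on the left at (200,245), the handle on the right at (388,318) and the post at (555,303). The white plug sits on the disc. In the scene image the yellow look-alike is at (290,303), and it plays no part. The shorter turn is clockwise, with the handle passing on the robot side.

Run:
```python
from h import *
from scipy.optimize import least_squares
z=np.load('top.npz');D=z['D'];I=z['I'].astype(int);P=cloud('top',D)
m=(D>0)&(abs(P[...,2]-39)<7)&(np.hypot(P[...,0]-480,P[...,1]+73)<85)&(I.min(-1)>130)
X=P[m];print(len(X),X.mean(0))
e,_=max(((c,0) for c in cv2.findContours(m.astype(np.uint8),0,1)[0]),key=lambda t:len(t[0]));e=e[:,0]
Q=np.array([world('top',u,v,D[v,u]) for u,v in e])[:,:2]
r=least_squares(lambda p:np.hypot(*(Q-p[:2]).T)-p[2],[481,-73,75],loss='soft_l1',f_scale=1.5);print('disc',r.x)
m=(D>0)&(P[...,2]>100)&(P[...,2]<125)&(np.hypot(P[...,0]-480,P[...,1]+73)<60);X=P[m];print('plug',X.mean(0),X.min(0),X.max(0))
for n,c,h in(('handle',(463,-127),85),('post',(472,-230),80)):
    X=P[(D>0)&(P[...,2]>h)&(P[...,2]<100)&(np.hypot(P[...,0]-c[0],P[...,1]-c[1])<18)];print(n,len(X),X.mean(0),X.min(0),X.max(0))
m=(D>0)&(abs(P[...,2]-48)<5)&(abs(P[...,0]-480)<25)&(abs(P[...,1]+169)<17);print('guide',P[m].mean(0))
c=camera_params('top');print('cam',-c['R'].T@c['t'],c['fx'])
o=monitor.get_obs();print(o);print(arm.tcp_to_grasp,[a for a in dir(arm) if a[0]!='_'])
```

```text
1800 [487.03597346 -73.68180968  39.19363238]
disc [490.02519177 -74.0957223   70.47861975]
plug [489.22322828 -73.27515711 106.71594918] [ 456.53445175 -105.31543304  100.28345115] [522.4959709  -41.45343416 114.20440243]
handle 35 [ 464.1129163  -127.72943407   90.34720815] [ 456.67772818 -134.07468977   85.35783582] [ 471.64955589 -121.3408861    95.47187885]
post 36 [ 472.75576143 -230.8143148    85.31777866] [ 465.39763131 -239.54609109   80.1347003 ] [ 480.2920986  -223.59925606   90.65901524]
guide [ 478.77060099 -168.78727926   47.26388765]
cam [ 275.80870678   31.25761789 1362.49806836] 518.5149885310648
{'t': 1.0, 'joints': array([-1.45430321e+00,  2.63087861e-01, -4.83032337e-02,  1.25940550e+00,
       -1.35478703e-05,  1.41550439e+00]), 'joint_vel': array([-1.39629471e-03,  5.95147895e-05, -1.04734697e-03,  1.36369118e-03,
        2.94994706e-04, -1.17191949e-03]), 'effort': array([-4.04881830e-04, -6.37432909e+01,  3.84776473e+01,  1.20635003e-03,
       -9.09415894e-05,  8.41214330e-06]), 'ee_pos': array([ 140.9319953 , -505.72801994,  231.2833903 ]), 'eef_rot': array([-3.14159030e+00,  1.33437011e-05,  2.71785053e-01]), 'wrist_force': array([ 0.38389624, -0.53946988, -0.13027293]), 'ft_torque': array([ 0.02714336, -0.01390677, -0.00449179]), 'opening': 85.61397660623435}
-18.700000000000003 ['PlanningError', 'finish_job', 'tcp_to_grasp']
```

Run:
```python
from h import *
for n in('top','scene'):
  D=np.load(n+'.npz')['D'];P=cloud(n,D)[D>0]
  print(n,'rows y from -320; cols x from 500 step 30: max z')
  for y in range(-320,80,50):
    print(y,[int(P[(abs(P[:,1]-y)<25)&(P[:,0]>=x)&(P[:,0]<x+30)][:,2].max(initial=-1)) for x in range(500,740,30)])
```

```text
top rows y from -320; cols x from 500 step 30: max z
-320 [74, 70, -1, -1, -1, -1, -1, -1]
-270 [74, 74, 3, -1, -1, -1, -1, -1]
-220 [69, 75, 60, -1, -1, -1, -1, -1]
-170 [47, 75, 71, -1, -1, -1, -1, -1]
-120 [108, 72, 73, 4, -1, -1, -1, -1]
-70 [113, 46, 73, 68, -1, -1, -1, -1]
-20 [105, 45, 72, 71, 0, -1, -1, -1]
30 [5, 7, 70, 70, 0, -1, -1, -1]
scene rows y from -320; cols x from 500 step 30: max z
-320 [-1, -1, -1, -1, -1, -1, -1, -1]
-270 [-1, -1, -1, -1, -1, -1, -1, -1]
-220 [-1, 69, 6, -1, -1, -1, -1, -1]
-170 [36, 70, -1, -1, -1, -1, -1, -1]
-120 [106, 39, 67, -1, -1, -1, -1, -1]
-70 [107, 40, 68, -1, -1, -1, -1, -1]
-20 [103, 40, 67, 66, -1, -1, -1, -1]
30 [-1, 1, 63, 67, -1, -1, -1, -1]
```

Call:
{"op": "drive_tool", "data": {"deltas": [[[0,0,0,0,0,0,-7],[0,1,0,0,0,0,-14],[0,4,-1,0,0,0,-21],[0,7,-3,0,0,0,-28],[0,10,-5,0,0,0,-35]]], "grip_force": 40}}

```text
t: 1.42
ee_pos: [224.4, -430.0, 231.0]
eef_rot: [-3.141, -0.0, 0.888]
wrist_force: [1.3, 0.7, -0.1]
opening: 25.4
```

Call:
{"op": "drive_tool", "data": {"deltas": [[[0,4,0.3,0,0,0,-7],[0,8,0.5,0,0,0,-14],[0,12,0.7,0,0,0,-21],[0,16,1,0,0,0,-28],[0,20,1.2,0,0,0,-35]]]}}

```text
t: 1.83
ee_pos: [361.1, -282.3, 231.5]
eef_rot: [3.141, 0.0, 1.499]
wrist_force: [0.6, -0.9, -0.1]
opening: -0.0
```

Call:
{"op": "drive_tool", "data": {"deltas": [[[0,3.2,2.5,0,0,0,-4.4],[0,6.4,5.1,0,0,0,-4.4],[0,9.6,7.6,1,0,0,-4.4],[0,12.8,10.2,3,0,0,-4.4],[0,15.9,12.7,5,0,0,-4.4]]]}}

```text
t: 2.25
ee_pos: [496.1, -138.1, 184.5]
eef_rot: [3.14, 0.001, 1.571]
wrist_force: [0.6, -0.9, 0.4]
opening: -0.2
```

Run:
```python
from h import *
o=monitor.get_obs();print(o['ee_pos'],o['eef_rot'],o['joints'])
I,D=snapshot('wrist');c=camera_params('wrist');np.savez('w.npz',I=I,D=D)
J=np.ascontiguousarray(I[:,:,::-1])
def pw(X):
    p=c['R']@np.array(X,float)+c['t'];t=np.arctan2(np.hypot(p[0],p[1]),p[2]);a=np.arctan2(p[1],p[0]);r=c['fx']*t
    return int(c['cx']+r*np.cos(a)),int(c['cy']+r*np.sin(a))
for X,k in(((464,-128,92),(0,0,255)),((472.5,-231,87),(0,255,0)),((489.5,-73.7,108),(255,0,0)),((500,-133,62),(0,255,255))):
    print(X,pw(X));cv2.circle(J,pw(X),3,k,-1)
cv2.imwrite('pics/w1.png',J)
```

```text
[ 496.11250774 -138.08687949  184.45866197] [3.13993826e+00 7.94213693e-04 1.57083657e+00] [-4.29787874e-01  2.63936709e-01 -1.76361139e-01  1.12866361e+00
 -3.25583422e-05  1.14096753e+00]
(464, -128, 92) (272, 197)
(472.5, -231, 87) (288, 303)
(489.5, -73.7, 108) (303, 128)
(500, -133, 62) (318, 194)
```

View pics/w1.png

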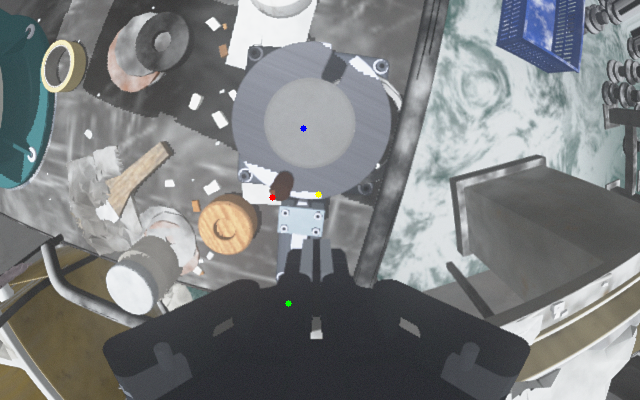

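Call:
{"op": "drive_tool", "data": {"deltas": [[[0,0,0,0,0,0,0],[0,0,0,3,0,0,0],[0,0,0,6,0,0,0],[0,0,0,6,0,0,0],[0,0,0,6,0,0,0]]]}}

```text
t: 2.72
ee_pos: [493.7, -140.2, 124.7]
eef_rot: [-3.14, -0.001, 1.569]
wrist_force: [0.3, -0.0, 0.8]
opening: -0.1
```

```bash
cat >> h.py <<'E'
def pw(c,X):
    p=c['R']@np.array(X,float)+c['t'];t=np.arctan2(np.hypot(p[0],p[1]),p[2]);a=np.arctan2(p[1],p[0]);r=c['fx']*t
    return int(c['cx']+r*np.cos(a)),int(c['cy']+r*np.sin(a))
def wcloud(c,D):
    v,u=np.mgrid[:400,:640];x=u-c['cx'];y=v-c['cy'];r=np.hypot(x,y)+1e-9;s=np.tan(np.minimum(r/c['fx'],1.4))/r
    return (np.stack([x*s*D,y*s*D,D],-1)-c['t'])@c['R']
def tops(P,D,ctr=(489,-74),R=250,lo=80,hi=98):
    m=(D>0)&(P[...,2]>lo)&(P[...,2]<hi)&(np.hypot(P[...,0]-ctr[0],P[...,1]-ctr[1])<R)
    k,l,s,_=cv2.connectedComponentsWithStats(m.astype(np.uint8))
    for i in range(1,k):
        if s[i,4]>12:X=P[l==i];print(s[i],X.mean(0).round(1),X.min(0).round(),X.max(0).round())
E
python3 - <<'E'
from h import *
o=monitor.get_obs();print(o['ee_pos'])
c=camera_params('wrist');I,D=snapshot('wrist');P=wcloud(c,D)
tops(P,D,R=150);print('plug');tops(P,D,R=60,lo=103,hi=115)
m=(D>0)&(abs(P[...,2]-40)<4)&(np.hypot(P[...,0]-489,P[...,1]+74)<85);X=P[m];print('disc',X.min(0),X.max(0),X.mean(0))
X=P[(D>0)&(abs(P[...,2]-48)<4)&(abs(P[...,1]+169)<25)&(abs(P[...,0]-480)<35)];print('guide',X.min(0),X.max(0))
E
```

```text
[ 493.68458434 -140.18584439  124.6882764 ]
[259 196  29  30 658] [ 467.8 -127.    90.1] [ 458. -137.   80.] [ 476. -119.   94.]
plug
[  250    61   125   123 11934] [491.6 -73.7 108.3] [ 459. -107.  103.] [525. -41. 111.]
disc [ 416.25190237 -157.8329287    36.0017555 ] [566.33760535   1.06577741  43.99239502] [491.79123963 -73.11167275  40.58377314]
guide [ 458.42633576 -181.04318939   44.06834507] [ 504.43407279 -153.0196821    51.99477293]
```

Call:
{"op": "drive_tool", "data": {"deltas": [[[0,0.6,0.9,2,0,0,0],[0,0.6,0.9,4,0,0,0],[0,0.6,0.9,6.2,0,0,0],[0,0.6,0.9,6.2,0,0,0],[0,0.6,0.9,6.2,0,0,0]]]}}

```text
t: 3.18
ee_pos: [503.8, -134.3, 63.8]
eef_rot: [3.141, 0.0, 1.57]
wrist_force: [-0.1, 0.3, 0.2]
opening: -0.1
```

```bash
python3 -c "
import numpy as np
p=None
for b in range(5):
    a0=np.radians(-78.5-35*b)
    print(b,[[round(float(6.15*(np.sin(a)-np.sin(a0))),2),round(float(6.15*(np.cos(a)-np.cos(a0))),2)] for a in a0-np.radians([7,14,21,28,35])])
"
```

```text
0 [[-0.1, -0.74], [-0.12, -1.49], [-0.04, -2.24], [0.13, -2.97], [0.39, -3.68]]
1 [[0.34, -0.67], [0.76, -1.29], [1.25, -1.86], [1.81, -2.36], [2.43, -2.79]]
2 [[0.66, -0.35], [1.36, -0.62], [2.09, -0.8], [2.84, -0.89], [3.59, -0.89]]
3 [[0.75, 0.09], [1.47, 0.27], [2.17, 0.54], [2.84, 0.89], [3.45, 1.33]]
4 [[0.56, 0.5], [1.05, 1.07], [1.47, 1.69], [1.81, 2.36], [2.07, 3.07]]
```

Call:
{"op": "drive_tool", "data": {"deltas": [[[0,-0.1,-0.74,0,0,0,0],[0,-0.12,-1.49,0,0,0,0],[0,-0.04,-2.24,0,0,0,0],[0,0.13,-2.97,0,0,0,0],[0,0.39,-3.68,0,0,0,0]]]}}

```text
t: 3.6
ee_pos: [466.3, -130.1, 63.2]
eef_rot: [3.14, 0.001, 1.57]
wrist_force: [1.9, -1.2, -0.0]
opening: 0.0
```

Call:
{"op": "drive_tool", "data": {"deltas": [[[0,0.34,-0.67,0,0,0,0],[0,0.76,-1.29,0,0,0,0],[0,1.25,-1.86,0,0,0,0],[0,1.81,-2.36,0,0,0,0],[0,2.43,-2.79,0,0,0,0]]]}}

```text
t: 4.02
ee_pos: [438.2, -105.1, 62.5]
eef_rot: [-3.141, 0.0, 1.57]
wrist_force: [1.4, -0.9, -0.3]
opening: 0.1
```

```bash
cat > ck.py <<'E'
from h import *
o=monitor.get_obs();e=o['ee_pos'];C=np.array([491.5,-74]);d=e[:2]-C;print(e.round(1),'r',np.hypot(*d).round(1),'ang',np.degrees(np.arctan2(d[1],d[0])).round(1),o['wrist_force'].round(1),o['joints'].round(2))
c=camera_params('wrist');I,D=snapshot('wrist');P=wcloud(c,D);tops(P,D,R=95);print('plug');tops(P,D,R=70,lo=103,hi=115)
cv2.imwrite('pics/last.png',I[:,:,::-1])
E
python3 ck.py
```

```text
[ 438.2 -105.1   62.5] r 61.7 ang -149.7 [ 1.4 -0.9 -0.3] [-0.42  0.27 -0.55  0.76 -0.    1.16]
[371 142  61  68 166] [467.5 -54.   96.7] [459. -69.  95.] [481. -43.  98.]
[ 281  214   68   61 2399] [435.1 -87.1  89.7] [423. -98.  80.] [452. -75.  98.]
plug
[  320   140   206   198 19993] [485.1 -71.5 108.4] [ 440. -116.  103.] [523. -41. 115.]
[275 272  38  66 818] [432.2 -96.4 110.2] [ 424. -116.  103.] [437. -90. 115.]
[399 326   6   6  19] [ 471.4 -112.   114. ] [ 470. -113.  112.] [ 472. -111.  115.]
```

Call:
{"op": "drive_tool", "data": {"deltas": [[[0,0.66,-0.35,0,0,0,0],[0,1.36,-0.62,0,0,0,0],[0,2.09,-0.8,0,0,0,0],[0,2.84,-0.89,0,0,0,0],[0,3.59,-0.89,0,0,0,0]]]}}

```text
t: 4.48
ee_pos: [430.0, -69.0, 62.6]
eef_rot: [3.141, 0.0, 1.57]
wrist_force: [2.7, -3.7, 1.0]
opening: 0.1
```

Call:
{"op": "drive_tool", "data": {"deltas": [[[0,0.75,0.09,0,0,0,0],[0,1.47,0.27,0,0,0,0],[0,2.17,0.54,0,0,0,0],[0,2.84,0.89,0,0,0,0],[0,3.45,1.33,0,0,0,0]]]}}

```text
t: 4.9
ee_pos: [443.7, -34.5, 62.5]
eef_rot: [-3.141, 0.0, 1.57]
wrist_force: [-0.4, -3.9, 0.3]
opening: 0.1
```

```bash
python3 ck.py
```

```text
[443.7 -34.5  62.5] r 62.0 ang 140.5 [-0.4 -3.9  0.3] [-0.26  0.26 -0.56  0.75 -0.    1.31]
[ 284  229  100   46 2435] [454.9 -20.9  89.3] [430. -29.  80.] [473. -11.  98.]
[424 292  38  19  73] [504.6 -47.5  87.8] [498. -53.  80.] [512. -42.  98.]
plug
[ 320  273   93   65 1262] [456.2 -25.  110.6] [445. -46. 103.] [478. -19. 115.]
[305 281   8  57 268] [441.3 -34.7 110.4] [440. -47. 104.] [442. -22. 115.]
[399 317  21  21 201] [482.2 -45.9 108.2] [476. -52. 103.] [488. -41. 115.]
```

View pics/last.png

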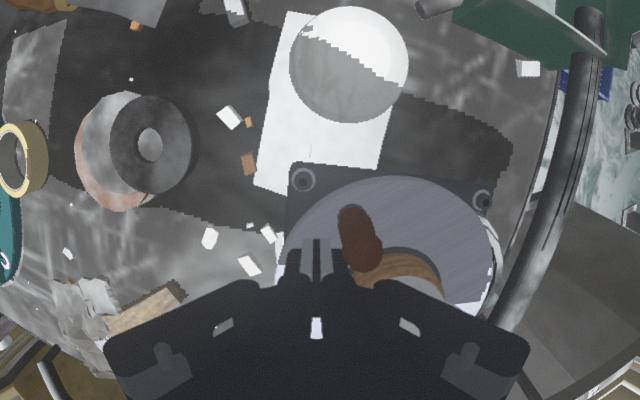

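Call:
{"op": "drive_tool", "data": {"deltas": [[[0,0.56,0.5,0,0,0,0],[0,1.05,1.07,0,0,0,0],[0,1.47,1.69,0,0,0,0],[0,1.75,2.36,0,0,0,0],[0,1.75,2.36,0,0,0,0]]]}}

```text
t: 5.37
ee_pos: [468.4, -17.2, 62.5]
eef_rot: [3.141, -0.0, 1.571]
wrist_force: [0.2, 0.6, -0.3]
opening: -0.1
```

```bash
cat > ck2.py <<'E'
from h import *
import sys
o=monitor.get_obs();e=o['ee_pos'];C=np.array([491.5,-74]);print(e.round(1),o['wrist_force'].round(1))
c=camera_params('wrist');I,D=snapshot('wrist');P=wcloud(c,D)
# handle by colour: reddish-brown, height
h=cv2.cvtColor(I,cv2.COLOR_RGB2HSV);r=np.hypot(P[...,0]-C[0],P[...,1]-C[1])
m=(D>0)&(P[...,2]>50)&(P[...,2]<100)&(r>45)&(r<76)&(I[...,0]>1.4*I[...,2])
X=P[m];print(len(X))
T=X[X[:,2]>86] if len(X) else X
for A in(X,T):
  if len(A):
    q=(np.median(A[:,:2],0)+0);d=q-C;print('handle',len(A),q.round(1),(A.min(0)+A.max(0))[:2]/2,np.hypot(*d).round(1),np.degrees(np.arctan2(d[1],d[0])).round(1))
cv2.imwrite('pics/last.png',I[:,:,::-1])
E
python3 ck2.py
```

```text
[468.4 -17.2  62.5] [ 0.2  0.6 -0.3]
1215
handle 1215 [490.8  -9. ] [491.9075991  -11.42530482] 65.0 90.6
handle 796 [491.3 -10.4] [491.9075991 -11.5051241] 63.6 90.2
```

Call:
{"op": "drive_tool", "data": {"deltas": [[[0,0.02,0.2,0,0,0,0],[0,0.05,0.4,0,0,0,0],[0,0.05,0.6,0,0,0,0],[0,0.05,0.6,0,0,0,0],[0,0.05,0.6,0,0,0,0]]]}}

```text
t: 5.83
ee_pos: [473.1, -17.3, 62.5]
eef_rot: [3.141, -0.0, 1.57]
wrist_force: [-0.3, -0.1, -0.2]
opening: -0.1
```

```bash
python3 ck2.py
```

```text
[473.1 -17.3  62.5] [-0.3 -0.1 -0.2]
1235
handle 1235 [494.8  -8.9] [495.51605681 -11.47628152] 65.2 87.1
handle 807 [495.1 -10.3] [495.55091361 -11.66267806] 63.8 86.7
```

Call:
{"op": "drive_tool", "data": {"deltas": [[[0,0,-0.3,0,0,0,0],[0,0,-1,-2,0,0,0],[0,-2,-1,-6,0,0,0],[0,-5,-1,-8,0,0,0],[0,-9,-1,-9,0,0,0]]]}}

```text
t: 6.3
ee_pos: [463.5, -107.4, 155.8]
eef_rot: [3.138, 0.001, 1.573]
wrist_force: [2.3, -0.5, 0.3]
opening: 0.2
```

Call:
{"op": "drive_tool", "data": {"deltas": [[[0,-4,0,0,0,0,0],[0,-8,0,0,0,0,0],[0,-12,0,0,0,0,0],[0,-15,0,0,0,0,0],[0,-16,0,0,0,0,0]]]}}

```text
t: 6.72
ee_pos: [462.5, -271.1, 152.3]
eef_rot: [3.141, 0.001, 1.567]
wrist_force: [0.5, 1.3, -0.3]
opening: -0.3
```

```bash
python3 ck2.py
python3 - <<'E'
from h import *
I,D=snapshot('top');P=cloud('top',D);tops(P,D,R=250)
a=cv2.imread('pics/last.png');b=cv2.resize(np.ascontiguousarray(I[80:220,300:480,::-1]),(514,400),interpolation=cv2.INTER_CUBIC)
cv2.imwrite('pics/v5.png',cv2.resize(np.hstack([a[:,160:480],b]),(800,384)))
E
```

```text
[ 462.5 -271.1  152.3] [ 0.5  1.3 -0.3]
0
[284  82  23  13 144] [622.8 108.6  89.4] [607.  83.  80.] [641. 137.  98.]
[341 138   8   7  41] [493.2 -13.4  88.9] [486. -23.  82.] [501.  -5.  95.]
[429 147   7   7  33] [ 473.  -229.7   86. ] [ 465. -238.   81.] [ 480. -224.   92.]
```

View pics/v5.png

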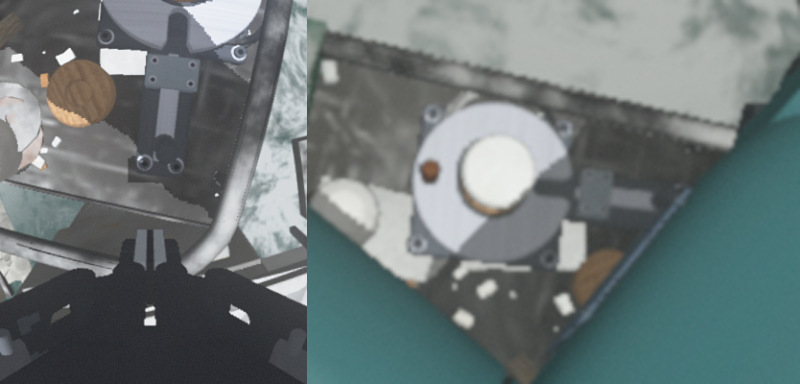

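Run:
```python
from h import *
D=np.load('top.npz')['D'];P=cloud('top',D)[D>0]
print('top'); 
for y in range(-310,-215,10): print(y,[int(P[(abs(P[:,1]-y)<6)&(abs(P[:,0]-x)<6)][:,2].max(initial=-1)) for x in range(440,530,10)])
c=camera_params('wrist');I,D=snapshot('wrist');P=wcloud(c,D);print(monitor.get_obs()['ee_pos'])
X=P[(D>0)&(abs(P[...,0]-473)<20)&(abs(P[...,1]+232)<22)&(P[...,2]>60)&(P[...,2]<100)];print(len(X));
for lo in(60,80):
  A=X[X[:,2]>lo]
  if len(A):print(A.min(0),A.max(0),A.mean(0))
P=P[D>0];print('wrist')
for y in range(-310,-215,10): print(y,[int(P[(abs(P[:,1]-y)<6)&(abs(P[:,0]-x)<6)&(P[:,2]<110)][:,2].max(initial=-1)) for x in range(440,530,10)])
```

```text
top
-310 [2, 2, 0, 3, 6, 3, 68, 73, 73]
-300 [3, 2, 2, 3, 6, 2, 2, 72, 74]
-290 [5, 3, 3, 5, 4, 4, 5, 57, 74]
-280 [4, 3, 2, 3, 3, 4, 4, 6, 71]
-270 [7, 7, 4, 14, 13, 12, 3, 5, 71]
-260 [2, 24, 24, 18, 23, 23, 3, 2, 70]
-250 [5, 24, 24, 39, 24, 22, 10, 3, 70]
-240 [2, 17, 83, 89, 89, 18, 11, 4, 3]
-230 [7, 16, 83, 90, 90, 20, 13, 0, 3]
-220 [3, 16, 45, 88, 88, 15, 14, 3, 6]
[ 462.47477654 -267.14884935  152.26677767]
474
[ 466.13057585 -238.97687143   60.3735775 ] [ 482.84346302 -223.21808154   89.60814798] [ 474.51051755 -230.61054806   85.86616732]
[ 466.13057585 -238.97687143   80.63368904] [ 482.84346302 -223.21808154   89.60814798] [ 474.56532586 -230.82158922   86.65725879]
wrist
-310 [0, 0, 1, 2, 1, 2, 66, 72, 73]
-300 [2, 2, 2, 2, 2, 2, 2, 69, 73]
-290 [2, 2, 2, 2, 2, 2, 2, 61, 72]
-280 [2, 2, 2, 2, 3, 3, 1, 2, 71]
-270 [2, 2, 12, 12, 14, 14, 11, 2, 69]
-260 [2, 23, 23, 16, 22, 22, 16, 2, 66]
-250 [2, 23, 40, 40, 22, 22, 15, 2, 2]
-240 [2, 16, 43, 88, 88, 16, 14, 2, 2]
-230 [2, 15, 43, 89, 89, 41, 15, 2, 2]
-220 [2, 14, 16, 87, 87, 40, 15, 2, 2]
```

Call:
{"op": "drive_tool", "data": {"deltas": [[[0,0.3,0.9,1,0,0,0],[0,0.3,0.9,4,0,0,0],[0,0.3,0.9,7,0,0,0],[0,0.3,0.9,9,0,0,0],[0,0.3,0.9,9,0,0,0]]]}}

```text
t: 7.28
ee_pos: [470.5, -260.9, 58.7]
eef_rot: [-3.137, -0.004, 1.572]
wrist_force: [-1.3, 1.2, -1.0]
opening: 0.2
```

Call:
{"op": "drive_tool", "data": {"deltas": [[[0,0.6,0.06,0,0,0,0],[0,1.2,0.13,0,0,0,0],[0,1.8,0.2,0,0,0,0],[0,2.4,0.26,0,0,0,0],[0,3.0,0.32,0,0,0,0]]]}}

```text
t: 7.7
ee_pos: [475.9, -233.9, 63.6]
eef_rot: [3.14, 0.001, 1.571]
wrist_force: [0.1, -1.6, 1.3]
opening: 0.0
```

Call:
{"op": "drive_tool", "data": {"deltas": [[[0,0.3,0.03,0,0,0,0],[0,0.6,0.06,0,0,0,0],[0,0.9,0.1,0,0,0,0],[0,1.2,0.13,0,0,0,0],[0,1.4,0.15,0,0,0,0]]]}}

```text
t: 8.12
ee_pos: [476.7, -220.1, 62.6]
eef_rot: [3.141, 0.0, 1.57]
wrist_force: [1.0, -3.6, 2.5]
opening: 0.3
```

Call:
{"op": "drive_tool", "data": {"deltas": [[[0,0.2,0.02,0,0,0,0],[0,0.4,0.04,0,0,0,0],[0,0.6,0.06,0,0,0,0],[0,0.7,0.07,0,0,0,0],[0,0.7,0.07,0,0,0,0]]]}}

```text
t: 8.53
ee_pos: [477.2, -212.9, 62.4]
eef_rot: [-3.141, -0.0, 1.57]
wrist_force: [0.9, -1.2, 0.1]
opening: 0.1
```

Call:
{"op": "drive_tool", "data": {"deltas": [[[0,0.1,0.01,0,0,0,0],[0,0.2,0.02,0,0,0,0],[0,0.3,0.03,0,0,0,0],[0,0.3,0.03,0,0,0,0],[0,0.3,0.03,0,0,0,0]]]}}

```text
t: 8.95
ee_pos: [477.4, -211.1, 62.5]
eef_rot: [-3.141, 0.002, 1.57]
wrist_force: [-1.1, -9.1, -0.1]
opening: 0.3
```

Call:
{"op": "drive_tool", "data": {"deltas": [[[0,0.1,0,0,0,0,0],[0,0.15,0,0,0,0,0],[0,0.15,0,0,0,0,0],[0,0.15,0,0,0,0,0],[0,0.15,0,0,0,0,0]]]}}

```text
t: 9.37
ee_pos: [477.4, -210.9, 62.6]
eef_rot: [-3.141, 0.005, 1.569]
wrist_force: [-3.4, -18.5, -2.7]
opening: 0.1
```

The bar is against a hard stop: 18 N with no further motion, at the predicted home position. I'll back off, rise clear and look.

Call:
{"op": "drive_tool", "data": {"deltas": [[[0,-0.4,0,0,0,0,0],[0,-1.5,-0.1,0,0,0,0],[0,-3,-0.2,0,0,0,0],[0,-4,-0.2,-3,0,0,0],[0,-5,-0.2,-7,0,0,0]]]}}

```text
t: 9.78
ee_pos: [473.7, -259.0, 130.9]
eef_rot: [-3.137, -0.004, 1.57]
wrist_force: [1.9, -0.8, 0.0]
opening: 0.1
```

Call:
{"op": "drive_tool", "data": {"deltas": [[[0,0,-1,-3,0,0,0],[0,-1,-3,-5,0,0,0],[0,-3,-5,-6,0,0,0],[0,-4,-6,-6,0,0,0],[0,-4,-6,-6,0,0,0]]]}}

```text
t: 10.2
ee_pos: [414.0, -301.2, 193.2]
eef_rot: [3.141, 0.001, 1.568]
wrist_force: [-1.0, -1.1, -0.8]
opening: -0.1
```

Run:
```python
from h import *
C=np.array([491.5,-74]);o=monitor.get_obs();print(o['ee_pos'],o['wrist_force'])
c=camera_params('wrist');I,D=snapshot('wrist');P=wcloud(c,D)
X=P[(D>0)&(abs(P[...,0]-478)<20)&(abs(P[...,1]+195)<22)&(P[...,2]>80)&(P[...,2]<95)]
p=(X.min(0)+X.max(0))[:2]/2;print('post',p,np.hypot(*(p-C)))
tops(P,D,R=60,lo=103,hi=115)
T,D2=snapshot('top');P2=cloud('top',D2);tops(P2,D2);tops(P2,D2,R=60,lo=100,hi=116)
b=cv2.resize(np.ascontiguousarray(T[80:220,290:480]),(480,400),interpolation=cv2.INTER_CUBIC)
cv2.imwrite('pics/v6.png',cv2.resize(np.hstack([I[:,160:480],b])[:,:,::-1],(800,400)))
```

```text
[ 413.96186381 -301.19700357  193.19023534] [-1.00361909 -1.12361851 -0.7719054 ]
post [ 478.02240812 -192.62023559] 119.38344011995079
[283  82  24  16 154] [623.  108.8  89.1] [602.  83.  80.] [642. 139.  98.]
[341 137   7   7  39] [494.6 -13.5  89.4] [487. -20.  81.] [504.  -5.  96.]
[413 145   7   7  37] [ 477.2 -191.5   85.3] [ 470. -200.   80.] [ 486. -184.   92.]
[356 128  27  27 568] [489.  -73.2 106.8] [ 458. -105.  100.] [523. -41. 115.]
```

View pics/v6.png

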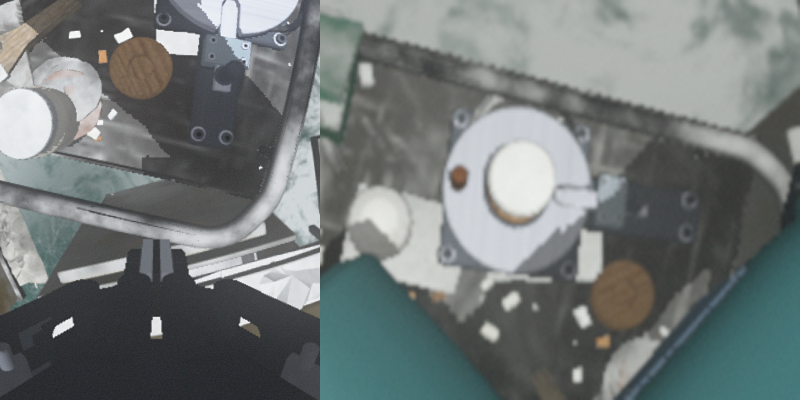

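The bar lies in the slot in both views: (230,20) in the wrist view on the left and (575,195) in the top view on the right. The post is against the guide 119.4 mm from the axis, where fully home is 119. The plug is still seated and the bystanders in view are where they were.

```bash
python3 -c "
from station import arm;print(arm.finish_job())"
```

```text
the job is handed in; nothing more can be done
None
```

The stand is locked, and I handed the job in at about 10 s of the 58 s allowed. I pushed the handle about 160° clockwise with the closed fingers. Then I pushed the post until the bar stopped against the guide.

**Checks after backing off**
- **Bar home:** the post stands 119.4 mm from the axis (119 is home). The last push met a hard stop at about 18 N with no further motion.
- **Slot:** after the handle push it was about 2.5–3° out of line, inside the 7° the nose can draw in. Both cameras then showed the bar in the slot.
- **Plug:** its position and top height, measured from the top camera, had not changed.
- **Bystanders:** the fingers stayed about 60 mm above the table near them. The stone cap and spare chuck looked unmoved in the last pictures. I did not look at the chuck key or sanding block again, as the arm never went near them.

**One disagreement:** at the start the post measured 158 mm from the axis, not the 163 mm given for drawn back. The bar was probably already about 5 mm in, and this made no difference to the result.

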